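# Shut the parts case, then lift the old battery with the tongs

### The job

The good batteries are sorted into the orange parts case: shut its lid fully, so that the old battery cannot foul them. Then take up the yellow tongs with the red tips, pinch the old battery that lies loose on the table between their tips and lift it; the gripper's own fingers must never touch that battery, and the candle, the mill and the keys must stay where they are. The program finishes while holding: the gripper still squeezes the tongs, and the battery hangs still between their tips at least 10 cm above the table, touching nothing else.

Things in the scene. Friction and masses are not known exactly. Their poses are not given: they have to be found in the camera images.
- case: small orange parts case with a grey lid, 152 x 200 x 51 mm when shut, fixed in place; origin at the centre of its underside, z up, its x axis points from the front to the hinged back, y along the hinge. Good batteries lie in it; leave them there.
- case_lid (a joint): hinge of the grey lid (125 x 200 x 8 mm), in rad: 0 is shut, it stands open at the start leaning back on its stop at about 1.83 with its front edge about 170 mm above the table. It turns freely: pushed forward past about 1.45 it falls shut by its own weight, otherwise it falls back open.
- lid_hinge (a point): middle of the lid's hinge axis at the back of the case, 42 mm above the table; the axis runs along the case's y. With the lid open at 1.83 the lid's outer (rear) face is about 9 mm behind the hinge at hinge height and 33 mm behind it 90 mm higher up.
- lid_rim (a point): middle of the lid's free front edge, 130 mm from the hinge axis, on the lid
- tongs: sprung yellow kitchen tongs with red tips, lying, 197 mm long, 24 mm high, 0.1 kg, balanced at the origin. Origin at table height midway between the black grip pads; x points to the tips, z up; rear hinge 75 mm behind the origin. The pads are 36 mm long and 24 mm high, outer faces 60 mm apart at rest, 48 mm when half squeezed (here parallel), 40 mm clamped on the battery
- tongs_jaw_left: left (+y) jaw of the tongs; origin on the hinge axis at table height. Both jaws turn together, 0.14 rad each from open to clamped. Squeeze the pads from above along the tongs' y: the spring resists with 6 N at the pads when open, 9 N clamped; half squeezed, the spring holds the tongs level between the fingers, while squeezed less they may droop
- tongs_jaw_right: right (-y) jaw of the tongs; origin on the hinge axis
- tongs_tips (a point): point midway between the red tips, 83 mm ahead of the tongs' origin and 12 mm above their underside. The inner faces of the tips are 24 mm high, 34 mm long (66 to 100 mm ahead of the origin), parallel when clamped; gap about 61 mm at rest, 17 mm on the battery. The gap changes 2.2 times as much as the width over the grip pads.
- battery: the old battery, the only one on the table: green and white cylinder 15 to 17 mm thick, 50 mm long, 23 g, lying; its y axis is its long axis. Origin at mid-length on the side that lies on the table at the start. It rolls if it is nudged.
- candle: bystander: small tea light, 38 mm wide, 15 mm high; origin at the centre of its underside
- mill: bystander: salt mill, 44 mm wide, 90 mm high, upright; origin at the centre of its underside
- keys: bystander: bunch of keys lying flat, 84 x 118 x 8 mm; origin at the centre of its underside

How it is judged:
By the outcome, as a careful person would: the job done as asked, in the order asked, and still so for the second after the job is handed in, while the arm keeps its last pose, push and grip.
It also fails if it takes over 43 s, if anything falls off the work surface, if the arm or the gripper's body presses on something with over 40 N, if the wrist force passes 120 N, or if a joint passes its speed limit or range.

### The arm

A 6-joint arm with a two-finger parallel gripper is mounted at the origin on a cart in front of the work surface, level with it; the furniture and walls round the work are solid. World frame = base frame: x ahead of the robot, y to its left, z up, the work surface at z = 0. Lengths are in m, angles in degrees, forces in N, time in s.
With the tool pointing down it reaches from about 0.4 to 0.825 m from the base axis. Payload 7 kg.
Tool frame: the origin (TCP) lies midway between the tips of the shut fingers; the grasp point (between the pads) lies 19 mm behind it; z points along the fingers, y is the line along which they close (so a half turn about z gives the same grasp; the last joint's range is limited). The gripper opens to 88 mm and grips with 3 to 60 N. Pads are 19 mm wide; open, the fingers measure 130 mm over their backs; the gripper's body (78 mm by 193 mm) begins 47 mm behind the grasp point.
Start: joints at [-57.29, 20.546, 0.682, 0, -70.136, -16.507], TCP at [0.188, -0.648, 0.204] pointing down, gripper open.
Joint ranges: [-176.03, 176.03], [-82.01, 121.73], [-58.28, 71.71], [-173.87, 95.51], [-174.79, -0.11], [-173.66, 173.66]. Speed limits (degrees/s): [136.94, 136.94, 172.46, 180, 180, 180].

### API

Orientations are given as [roll, pitch, yaw] about the fixed x, y, z axes, in that order (R = Rz(yaw) Ry(pitch) Rx(roll)).
In Python, from plant import ctrl gives the robot as it stands. The module is installed in compiled form; this text tells all that it offers.
- The arm moves only by the tool send_rows, never from a script. Its argument "plan" is a list that holds one entry, the list of rows, each a list of 6 numbers: the shift along the tool's x, y, z in cm, then the turn, a rotation vector about the tool's x, y, z in degrees. A call has 1 to 8 rows; each row is the pose to reach, as a shift and turn from the pose commanded when the call began, along the tool's axes at that moment; what a row does not reach only later rows make up. A row lasts 1/12 s, in which the tool goes at most 41.7 mm and 7.16 degrees, less where a joint would pass 70% of its speed; a pose out of reach is approached as far as the arm can. A call with a gripper value outside its range is refused whole. "fingers" is the opening, from 0 (shut) to 1 (fully open), set as the call begins (left out, the last holds). The fingers move at their own pace and stop on an object; the grip force is fixed at half the most. Time passes only in rows, so rows that repeat a pose let the fingers close. It gives the time, the measured TCP pose, the force, the opening and the grip force at its end, in the units of the state.
- ctrl.get_obs(): the state, without advancing time (a new reading comes with each control period).
- ctrl.snapshot(name): name is "side" or "top" or "wrist"; returns a dict with "img" (420x560x3 uint8, red, green, blue), "K" (3x3 intrinsics, pixels), "k1" (the pictures are not rectified: a ray, as slopes to the right and down, at radius r is drawn at 1 + k1 r^2 times it, then the intrinsics apply), "pose" (4x4, takes a point from camera to world coordinates). Camera axes: x right, y down, z forward; pixel columns grow to the right and rows downward; lengths in m; the calibration is good to about 2 mm. A picture is of the moment at which its call begins. There is no depth.
- ctrl.close_job(): hands the job in; it is judged then, once.
The state is a dict: "clock": time; "joint_pos": joint angles; "qvel": joint speeds; "tau": joint torques, N m; "tool_pos": TCP position; "orientation": TCP orientation; "force": force on the tool from outside, world axes, zero at the start; "moment": the same for the moment, N m; "opening": finger opening in m; "gripper_force": force on a finger pad.
Only numpy, scipy, OpenCV 4.12 (cv2) and the standard library are available. Lean on these libraries where they do the work, as an engineer would, in place of code of your own. Each camera call takes 0.05 s, during which the arm holds its last target. There are 200 camera calls.

## Working session

There is one attempt and no reset: what is moved stays moved. The work goes in short steps, Python scripts to look and compute and a tool call to move; the robot and the scene stay as the last step left them, time stands still between calls to the robot, and variables do not carry over. Pictures are saved under pics/ and viewed, at most 10 in all, crops included, and the job is handed in when it is done.

Besides the shell and the picture viewer there is one more tool, called by a JSON object that holds its "name" and its "arguments", one argument or row to a line. send_rows: Moves the arm, as the interface text tells. Its arguments: {"type":"object","properties":{"plan":{"type":"array","items":{"type":"array","items":{"type":"array","items":{"type":"number"}}}},"fingers":{"type":"number"}},"required":["plan"]}

```bash
mkdir -p pics; cat > h.py <<'E'
import numpy as np, cv2
from plant import ctrl
from scipy.spatial.transform import Rotation as R
def snap(n):
    s=ctrl.snapshot(n); return s
def save(s,f,crop=None,scale=1):
    im=cv2.cvtColor(s["img"],cv2.COLOR_RGB2BGR)
    if crop: im=im[crop[1]:crop[3],crop[0]:crop[2]]
    cv2.imwrite("pics/"+f,cv2.resize(im,None,fx=scale,fy=scale,interpolation=cv2.INTER_CUBIC))
def ray(s,px):
    k=float(s["k1"]); p=np.array(px,float).reshape(-1,1,2)
    u=cv2.undistortPoints(p,np.array(s["K"],float),np.array([k,0,0,0.]),).reshape(-1,2)
    P=np.array(s["pose"]); d=np.c_[u,np.ones(len(u))]@P[:3,:3].T
    return P[:3,3],d
def onz(s,px,z):
    o,d=ray(s,px); return o+d*((z-o[2])/d[:,2])[:,None]
def proj(s,X):
    P=np.linalg.inv(np.array(s["pose"])); X=np.atleast_2d(X)
    return cv2.projectPoints(X.astype(float),cv2.Rodrigues(P[:3,:3])[0],P[:3,3],np.array(s["K"],float),np.array([float(s["k1"]),0,0,0.]))[0].reshape(-1,2)
def tomove(p,rpy=None):
    """shift in cm along tool axes / rotvec deg from current commanded(measured) pose to target"""
    o=ctrl.get_obs(); Rt=R.from_euler('xyz',o["orientation"],degrees=True)
    sh=Rt.inv().apply(np.array(p)-o["tool_pos"])*100
    rv=(Rt.inv()*R.from_euler('xyz',rpy,degrees=True)).as_rotvec(degrees=True) if rpy is not None else np.zeros(3)
    return np.round(sh,2),np.round(rv,2)
E
python3 - <<'E'
from h import *
o=ctrl.get_obs(); print(o)
for n in("top","side"):
    s=snap(n); save(s,n+"0.png",scale=1.42); print(n,s["K"],s["k1"],np.round(s["pose"],3))
E
```

```text
{'clock': 0.0, 'joint_pos': array([-5.72900250e+01,  2.05915075e+01,  6.33016007e-01, -1.99877992e-02,
       -7.01352912e+01, -1.65086153e+01]), 'qvel': array([-0.04053128, -0.04257671, -0.06784239, -0.08138194,  0.04468779,
        0.07734939]), 'tau': array([-2.40064801e-03, -5.82717848e+01,  2.93063021e+01,  6.99699238e+00,
        7.01095909e-03, -1.50698093e-04]), 'tool_pos': array([ 0.18817487, -0.64768824,  0.20351656]), 'orientation': array([ 1.79904744e+02, -8.63669144e-03, -1.63805440e+02]), 'force': array([-0.94422472, -0.54835911, -0.08500344]), 'moment': array([ 0.00179629,  0.02210949, -0.0030061 ]), 'gripper_force': 0.0, 'opening': 0.08752055117576549}
top [[431.15521775   0.         276.11476968]
 [  0.         431.15521775 213.41209782]
 [  0.           0.           1.        ]] -0.14072635036726083 [[ 0.066 -0.975  0.212  0.321]
 [-0.998 -0.064  0.017  0.146]
 [-0.003 -0.213 -0.977  0.992]
 [ 0.     0.     0.     1.   ]]
side [[384.34254403   0.         292.08709689]
 [  0.         384.34254403 218.77237714]
 [  0.           0.           1.        ]] 0.032054566573263124 [[ 0.998  0.041 -0.047  0.555]
 [ 0.062 -0.604  0.794 -0.65 ]
 [ 0.004 -0.796 -0.606  0.69 ]
 [ 0.     0.     0.     1.   ]]
```

View pics/top0.png

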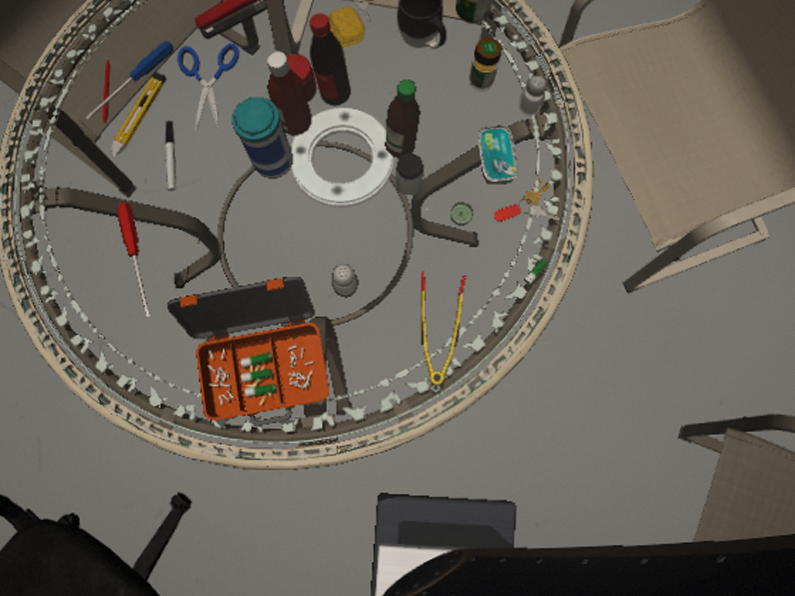

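View pics/side0.png

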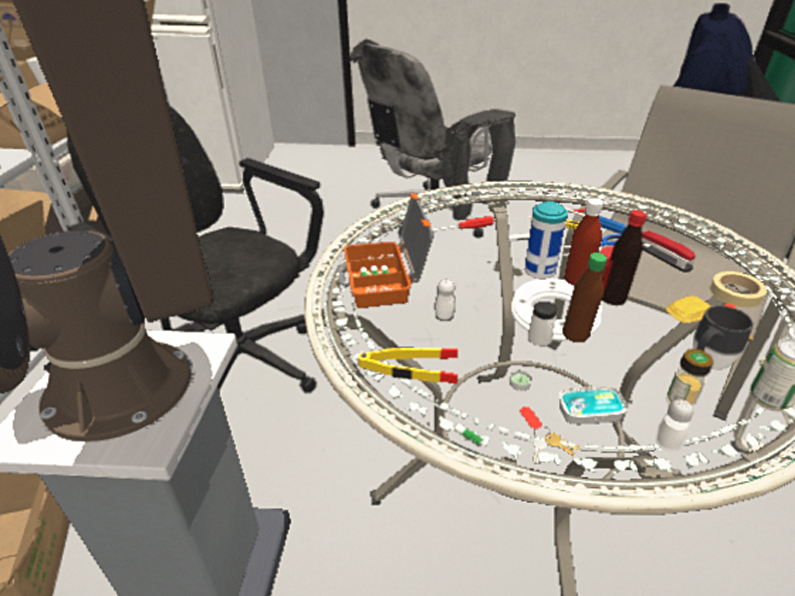

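Top view (scaled by 1.42): the case is at about (263,370) with its lid leaning back at (240,305), and the mill is at (343,280). The tongs' ring is at (437,378) and the red tips at (423,280)/(463,283). The candle is at (461,213), the keys run from (507,213) to (540,195), and the battery is at (538,268). The side view agrees.

```bash
python3 - <<'E'
from h import *
def blobs(s,lo,hi,roi,mn=8):
    h=cv2.cvtColor(s["img"],cv2.COLOR_RGB2HSV); m=cv2.inRange(h,lo,hi)
    k=np.zeros_like(m); x0,y0,x1,y1=[int(v/1.42) for v in roi]; k[y0:y1,x0:x1]=m[y0:y1,x0:x1]
    k=cv2.morphologyEx(k,cv2.MORPH_CLOSE,np.ones((3,3)))
    n,l,st,c=cv2.connectedComponentsWithStats(k)
    out=[]
    for i in range(1,n):
        if st[i,4]>=mn:
            out.append((st[i,4],c[i],cv2.minAreaRect(np.argwhere(l==i)[:,::-1].astype(np.float32))))
    return out
T=snap("top");S=snap("side")
spec={"red tips":((0,150,80),(8,255,255),(405,260,480,300),(430,340,470,390),.012),
"yellow":((20,120,80),(33,255,255),(405,260,480,400),(340,340,470,390),.012),
"green bat":((45,90,30),(75,255,255),(515,250,560,290),(450,420,500,450),.008),
"orange":((4,170,80),(18,255,255),(190,310,335,430),(335,230,415,310),.04),
"candle":((35,30,60),(80,255,255),(445,200,478,228),(505,365,535,395),.012)}
for n,(lo,hi,rt,rs,z) in spec.items():
    for nm,s,r in(("top",T,rt),("side",S,rs)):
        for a,c,q in blobs(s,lo,hi,r):
            print(n,nm,a,np.round(c,1),"ctr",onz(s,[c],z)[0].round(3)[:2],"box",onz(s,cv2.boxPoints(q),z).round(3)[:,:2].tolist())
save(T,"tc.png",(280,170,400,285),5)
save(T,"tl.png",(110,180,260,310),5)
E
```

```text
red tips top 23 [297.4 198.7] ctr [0.573 0.116] box [[0.589, 0.118], [0.589, 0.115], [0.56, 0.114], [0.56, 0.116]]
red tips top 25 [325.2 200. ] ctr [0.574 0.05 ] box [[0.559, 0.055], [0.589, 0.05], [0.589, 0.046], [0.559, 0.051]]
red tips side 68 [315.9 248.6] ctr [0.573 0.114] box [[0.56, 0.124], [0.586, 0.126], [0.587, 0.102], [0.56, 0.1]]
red tips side 77 [315.5 265.7] ctr [0.573 0.05 ] box [[0.558, 0.041], [0.56, 0.064], [0.589, 0.06], [0.586, 0.037]]
yellow top 326 [308.9 241. ] ctr [0.475 0.084] box [[0.558, 0.116], [0.562, 0.05], [0.41, 0.044], [0.406, 0.107]]
yellow side 758 [282.3 254.4] ctr [0.486 0.086] box [[0.405, 0.117], [0.557, 0.128], [0.559, 0.041], [0.418, 0.031]]
green bat top 64 [379.5 187.7] ctr [ 0.614 -0.079] box [[0.605, -0.065], [0.631, -0.083], [0.624, -0.093], [0.598, -0.075]]
green bat side 60 [331.9 306.8] ctr [ 0.612 -0.075] box [[0.597, -0.074], [0.603, -0.061], [0.627, -0.077], [0.621, -0.09]]
orange top 3499 [188.2 262.3] ctr [0.404 0.35 ] box [[0.447, 0.48], [0.497, 0.282], [0.37, 0.247], [0.321, 0.441]]
orange side 1477 [265.5 192.8] ctr [0.415 0.329] box [[0.325, 0.439], [0.465, 0.482], [0.498, 0.238], [0.378, 0.206]]
candle top 162 [324.8 150.2] ctr [0.698 0.056] box [[0.713, 0.073], [0.715, 0.039], [0.682, 0.038], [0.679, 0.072]]
candle side 95 [366.1 266.9] ctr [0.699 0.054] box [[0.683, 0.067], [0.718, 0.069], [0.715, 0.041], [0.68, 0.038]]
```

View pics/tc.png

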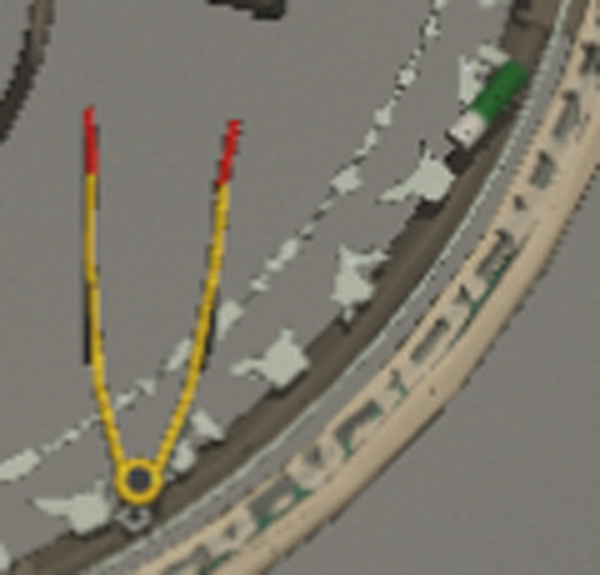

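View pics/tl.png

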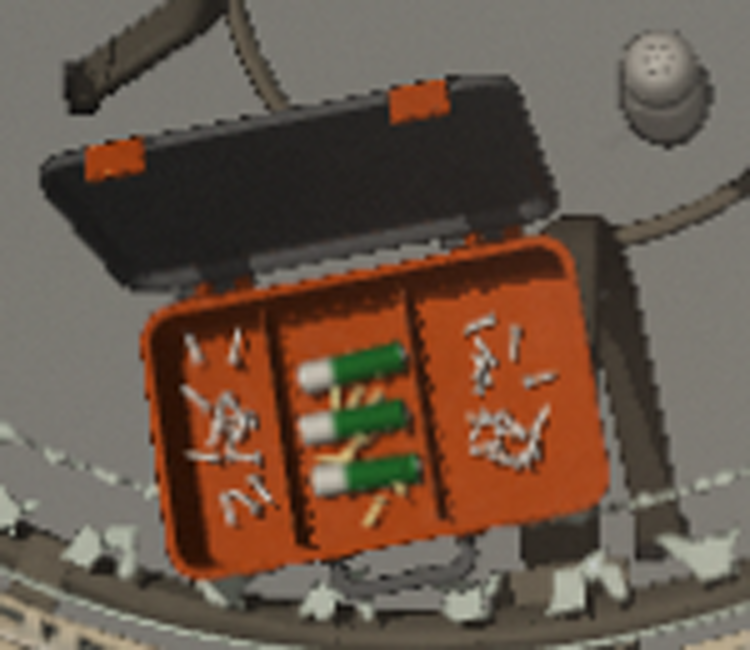

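The crops show three sets of pixels:
- **Tongs:** ring at (307.6,266).
- **Battery:** its ends at about (384.8,184.4) and (372,198).
- **Case and lid:** case rim corners at about (140,245), (224,229), (231,280) and (147,295). Lid rim corners at about (118,213) and (216,196), and mill top at about (242,191).

```bash
python3 - <<'E'
from h import *
T=snap("top")
c=onz(T,[(140,245),(224,229),(231,280),(147,295)],.040)[:,:2]; print("case",c.round(3).tolist(),"sizes",[np.linalg.norm(c[i]-c[(i+1)%4]).round(3) for i in range(4)],"ctr",c.mean(0).round(3))
ax=(c[0]+c[1])/2-(c[2]+c[3])/2; print("yaw x",np.degrees(np.arctan2(ax[1],ax[0])), "yaw from y",np.degrees(np.arctan2(*(-(c[0]-c[1]))[::1]*[1,-1])), "back mid",(c[0]+c[1])/2)
l=onz(T,[(118.4,213),(216,196)],.168)[:,:2]; print("lidrim",l.round(3).tolist(),np.linalg.norm(l[0]-l[1]),l.mean(0))
print("mill",onz(T,[(242,191)],.088))
r=onz(T,[(307.6,266)],.02)[0,:2]; t=onz(T,[(297.4,198.7),(325.2,200)],.018)[:,:2]; m=t.mean(0); d=m-r
print("ring",r,"tips",m,"len",np.linalg.norm(d),"(158) yaw",np.degrees(np.arctan2(d[1],d[0])),"org",r+d/np.linalg.norm(d)*.075, np.linalg.norm(t[0]-t[1]))
b=onz(T,[(384.8,184.4),(372,198)],.008)[:,:2]; e=b[0]-b[1]; print("bat",b.tolist(),b.mean(0),np.linalg.norm(e),np.degrees(np.arctan2(e[1],e[0])))
# battery non-glass extents in side view
S=snap("side"); save(S,"sb.png",(300,280,400,345),6)
E
```

```text
case [[0.435, 0.465], [0.485, 0.277], [0.372, 0.252], [0.325, 0.435]] sizes [np.float64(0.194), np.float64(0.115), np.float64(0.19), np.float64(0.114)] ctr [0.404 0.357]
yaw x 13.914816908988808 yaw from y 14.8248195755721 back mid [0.45985409 0.37106737]
lidrim [[0.48, 0.475], [0.528, 0.282]] 0.19910471020674633 [0.50412074 0.3783204 ]
mill [[0.56266216 0.23916454 0.088     ]]
ring [0.41615368 0.08412084] tips [0.5718728  0.08337929] len 0.1557208859786772 (158) yaw -0.2728442625826414 org [0.49115283 0.08376369] 0.0649541955738439
bat [[0.6231886363563035, -0.09165237207701254], [0.5874309149815009, -0.061151921626218075]] [ 0.60530978 -0.07640215] 0.0469988522798098 -40.46335676533278
```

View pics/sb.png

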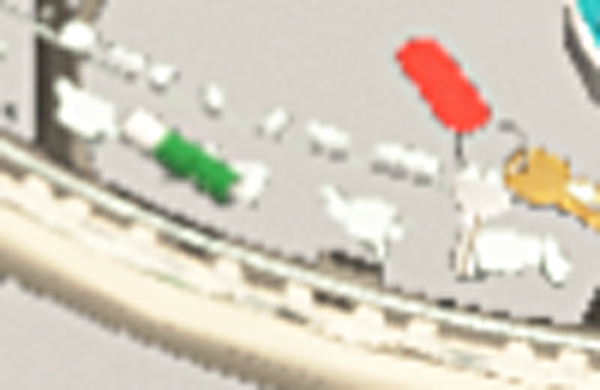

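```bash
python3 - <<'E'
from h import *
o=ctrl.get_obs();print(o["tool_pos"])
for p in [(.40,-.42,.22),(.56,-.2,.22),(.60,.1,.22),(.60,.3,.22),(.543,.388,.2),(.541,.3875,.135)]:
    print(p,*tomove(p,(180,0,-165.1)))
E
```

```text
[ 0.18826393 -0.64802915  0.20412717]
(0.4, -0.42, 0.22) [-26.7   15.99  -1.58] [ 0.03 -0.01  1.3 ]
(0.56, -0.2, 0.22) [-48.2   32.65  -1.57] [ 0.03 -0.01  1.3 ]
(0.6, 0.1, 0.22) [-60.41  60.34  -1.56] [ 0.03 -0.01  1.3 ]
(0.6, 0.3, 0.22) [-65.99  79.55  -1.55] [ 0.03 -0.01  1.3 ]
(0.543, 0.388, 0.2) [-62.97  89.59   0.46] [ 0.03 -0.01  1.3 ]
(0.541, 0.3875, 0.135) [-62.77  89.59   6.96] [ 0.03 -0.01  1.3 ]
```

{"name": "send_rows", "arguments": {
  "plan": [
    [[-26.7, 16, -1.6, 0, 0, 1.3], [-26.7, 16, -1.6, 0, 0, 1.3], [-26.7, 16, -1.6, 0, 0, 1.3], [-26.7, 16, -1.6, 0, 0, 1.3], [-26.7, 16, -1.6, 0, 0, 1.3], [-26.7, 16, -1.6, 0, 0, 1.3], [-26.7, 16, -1.6, 0, 0, 1.3], [-26.7, 16, -1.6, 0, 0, 1.3]]
  ],
  "fingers": 0
}}

```text
clock: 0.97
tool_pos: [0.4026, -0.4172, 0.2211]
orientation: [-180.0, 0.1, -165.0]
force: [0.5, -0.8, -0.3]
opening: 0.0401
gripper_force: 0.0
```

{"name": "send_rows", "arguments": {
  "plan": [
    [[-21.5, 16.7, 0, 0, 0, 0], [-21.5, 16.7, 0, 0, 0, 0], [-21.5, 16.7, 0, 0, 0, 0], [-21.5, 16.7, 0, 0, 0, 0], [-21.5, 16.7, 0, 0, 0, 0], [-21.5, 16.7, 0, 0, 0, 0], [-21.5, 16.7, 0, 0, 0, 0]]
  ]
}}

```text
clock: 1.55
tool_pos: [0.567, -0.2001, 0.2205]
orientation: [-180.0, 0.0, -165.0]
force: [0.2, -0.5, 0.1]
opening: 0.0006
gripper_force: 0.0
```

{"name": "send_rows", "arguments": {
  "plan": [
    [[-12.2, 27.7, 0, 0, 0, 0], [-12.2, 27.7, 0, 0, 0, 0], [-12.2, 27.7, 0, 0, 0, 0], [-12.2, 27.7, 0, 0, 0, 0], [-12.2, 27.7, 0, 0, 0, 0], [-12.2, 27.7, 0, 0, 0, 0], [-12.2, 27.7, 0, 0, 0, 0], [-12.2, 27.7, 0, 0, 0, 0]]
  ]
}}

```text
clock: 2.22
tool_pos: [0.6121, 0.1007, 0.2202]
orientation: [180.0, 0.0, -164.9]
force: [0.5, -0.8, -0.1]
opening: 0.0007
gripper_force: 0.0
```

{"name": "send_rows", "arguments": {
  "plan": [
    [[-4, 19.5, 0, 0, 0, 0], [-4, 19.5, 0, 0, 0, 0], [-4, 19.5, 0, 0, 0, 0], [-4, 19.5, 0, 0, 0, 0], [-4, 19.5, 0, 0, 0, 0]]
  ]
}}

```text
clock: 2.63
tool_pos: [0.5995, 0.2972, 0.2204]
orientation: [180.0, 0.0, -165.1]
force: [1.1, -0.5, 0.3]
opening: 0.0007
gripper_force: 0.0
```

```bash
python3 - <<'E'
from h import *
for p in [(.543,.388,.2),(.541,.3875,.135)]:
    print(p,*tomove(p,(180,0,-165)))
E
```

```text
(0.543, 0.388, 0.2) [ 3.12 10.23  2.04] [ 0.01  0.01 -0.05]
(0.541, 0.3875, 0.135) [ 3.33 10.23  8.54] [ 0.01  0.01 -0.05]
```

{"name": "send_rows", "arguments": {
  "plan": [
    [[3.1, 10.2, 0, 0, 0, 0], [3.1, 10.2, 0, 0, 0, 0], [3.1, 10.2, 0, 0, 0, 0], [3.1, 10.2, 4, 0, 0, 0], [3.3, 10.2, 8.0, 0, 0, 0], [3.3, 10.2, 8.5, 0, 0, 0], [3.3, 10.2, 8.5, 0, 0, 0]]
  ]
}}

```text
clock: 3.22
tool_pos: [0.5407, 0.383, 0.133]
orientation: [-179.8, -0.3, -165.1]
force: [0.9, -0.9, 1.1]
opening: 0.0004
gripper_force: 0.0
```

{"name": "send_rows", "arguments": {
  "plan": [
    [[1, 0, 0, 0, 0, 0], [2, 0, 0, 0, 0, 0], [3, 0, 0, 0, 0, 0], [4, 0, 0, 0, 0, 0], [5, 0, 0, 0, 0, 0], [6, 0, 0, 0, 0, 0], [7, 0, 0, 0, 0, 0], [8, 0, 0, 0, 0, 0]]
  ]
}}

```text
clock: 3.88
tool_pos: [0.4635, 0.3637, 0.1357]
orientation: [180.0, 0.0, -165.1]
force: [0.3, -0.2, -0.1]
opening: 0.0003
gripper_force: 0.2
```

{"name": "send_rows", "arguments": {
  "plan": [
    [[1, 0, 0, 0, 0, 0], [2, 0, 0, 0, 0, 0], [2, 0, 0, 0, 0, 0], [2, 0, 0, 0, 0, 0]]
  ]
}}

```text
clock: 4.22
tool_pos: [0.4447, 0.3588, 0.1357]
orientation: [180.0, 0.0, -165.0]
force: [0.1, -0.1, -0.1]
opening: 0.0007
gripper_force: 0.0
```

```bash
python3 - <<'E'
from h import *
S=snap("side"); save(S,"s2.png",(190,90,410,330),2.4)
E
```

```text
(no output)
```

View pics/s2.png

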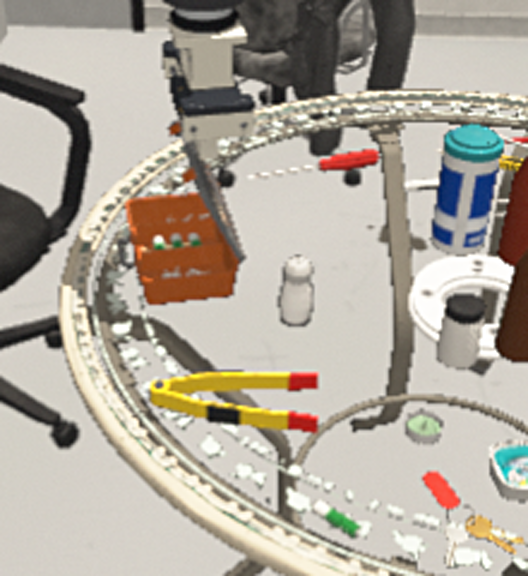

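The lid runs from its hinge at (240,255) to its rim at (190,145), so it now leans forward with the finger behind it. I'll push a little further and let it fall.

{"name": "send_rows", "arguments": {
  "plan": [
    [[1, 0, 0, 0, 0, 0], [2, 0, 0, 0, 0, 0], [3, 0, 0, 0, 0, 0], [4, 0, 0, 0, 0, 0], [4, 0, 0, 0, 0, 0], [4, 0, 0, 0, 0, 0]]
  ]
}}

```text
clock: 4.77
tool_pos: [0.406, 0.3486, 0.1359]
orientation: [180.0, 0.0, -165.0]
force: [0.4, 0.0, -0.0]
opening: 0.0004
gripper_force: 0.0
```

```bash
python3 - <<'E'
from h import *
S=snap("side"); save(S,"s3.png",(190,90,410,330),2.4)
print(tomove((.491,.0838,.19),(180,0,180)),tomove((.491,.0838,.19),(180,0,0)), ctrl.get_obs()["joint_pos"])
E
```

```text
(array([ -1.34, -27.77,  -5.43]), array([ 0.03,  0.03, 14.95])) (array([ -1.34, -27.77,  -5.43]), array([-5.0000e-02,  4.0000e-02, -1.6505e+02])) [ 6.16226809e+01  1.07110313e+01 -2.25048209e+01  1.03365631e-02
 -5.67423167e+01 -1.36680988e+02]
```

View pics/s3.png

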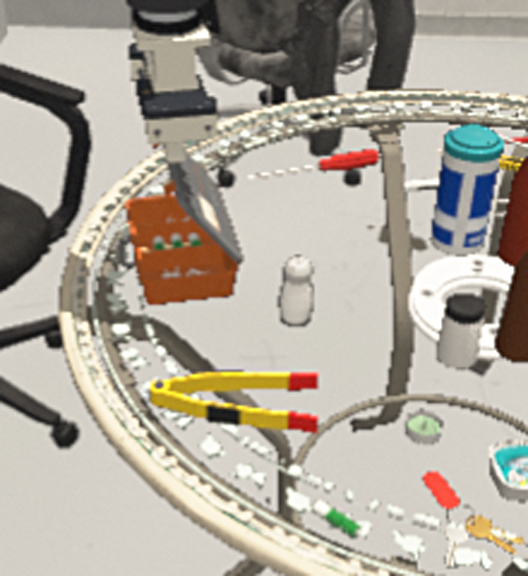

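The lid's rim is now at about (175,165). It has come further forward but isn't shut. I'll hold still and check numerically whether it's still moving.

```bash
python3 - <<'E'
from h import *
a=snap("side")["img"].astype(int); 
for i in range(4): snap("top")
b=snap("side")["img"].astype(int); d=(abs(a-b).sum(2)>60).astype(np.uint8)
print(d.sum(), cv2.boundingRect(d)); 
S=snap("side"); print(ctrl.get_obs()["clock"])
x=np.array([.966,.257,0]);h=np.array([.472,.3695,.042]);y=np.array([-.257,.966,0])
g=S["img"].astype(int)
for th in np.arange(0.0,1.5,.1):   # right(-y) corner of lid rim, expected pixels
    c=h-.1*y+.13*(-np.cos(th)*x+np.array([0,0,np.sin(th)])); print(round(th,1),proj(S,c)[0].round(),end=' ')
E
```

```text
831 (2, 0, 290, 360)
5.1667
0.0 [247. 209.] 0.1 [247. 205.] 0.2 [247. 201.] 0.3 [248. 197.] 0.4 [250. 194.] 0.5 [251. 190.] 0.6 [254. 186.] 0.7 [256. 183.] 0.8 [259. 180.] 0.9 [263. 177.] 1.0 [266. 174.] 1.1 [270. 171.] 1.2 [275. 169.] 1.3 [279. 167.] 1.4 [284. 166.]
```

```bash
python3 - <<'E'
from h import *
def r(): return snap("side")["img"][150:230,235:300].astype(int)
a=r()
for i in range(5): snap("top")
b=r(); d=(abs(a-b).sum(2)>60); print(d.sum())
S=snap("side"); save(S,"s4.png",(190,90,310,240),5); print(ctrl.get_obs()["clock"])
E
```

```text
660
5.5667
```

View pics/s4.png

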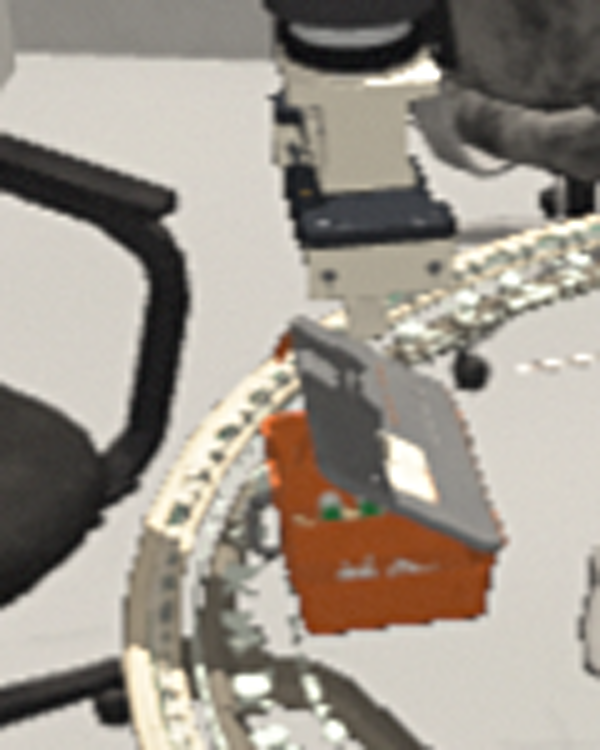

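The lid is falling slowly by its own weight: its rim is at about (295,330) in the crop, still coming down. I'll lift away, move over the tongs and open the fingers, then check the lid.

{"name": "send_rows", "arguments": {
  "plan": [
    [[0, 0, -3, 0, 0, 0], [-1.3, -4, -5.4, 0, 0, 3], [-1.3, -8, -5.4, 0, 0, 7], [-1.3, -12, -5.4, 0, 0, 11], [-1.3, -16, -5.4, 0, 0, 15], [-1.3, -20, -5.4, 0, 0, 15], [-1.3, -24, -5.4, 0, 0, 15], [-1.3, -27.8, -5.4, 0, 0, 15]]
  ],
  "fingers": 1
}}

```text
clock: 6.23
tool_pos: [0.4908, 0.0812, 0.1899]
orientation: [180.0, 0.0, 179.9]
force: [0.9, -0.3, 0.5]
opening: 0.0482
gripper_force: 0.0
```

{"name": "send_rows", "arguments": {
  "plan": [
    [[0, 0, 0, 0, 0, 0], [0, 0, 0, 0, 0, 0], [0, 0, 0, 0, 0, 0], [0, 0, 0, 0, 0, 0], [0, 0, 0, 0, 0, 0], [0, 0, 0, 0, 0, 0], [0, 0, 0, 0, 0, 0], [0, 0, 0, 0, 0, 0]]
  ]
}}

```text
clock: 6.9
tool_pos: [0.4906, 0.0838, 0.1895]
orientation: [-180.0, 0.0, 180.0]
force: [0.2, 1.1, -0.6]
opening: 0.0877
gripper_force: 0.0
```

```bash
python3 - <<'E'
from h import *
def r(): return snap("side")["img"][150:230,235:300].astype(int)
a=r()
for i in range(5): snap("top")
d=(abs(a-r()).sum(2)>60); print("lid change",d.sum())
S=snap("side"); W=snap("wrist")
A=cv2.resize(S["img"][130:235,225:325],None,fx=3.8,fy=3.8); B=W["img"]
B=cv2.resize(B,(532,399)); A=cv2.resize(A,(260,399*260//260))
cv2.imwrite("pics/m5.png",cv2.cvtColor(np.hstack([A,B]),cv2.COLOR_RGB2BGR))
o=ctrl.get_obs();print(o["clock"],o["tool_pos"],o["orientation"],np.round(W["pose"],3).tolist())
h=cv2.cvtColor(W["img"],cv2.COLOR_RGB2HSV)
for nm,m in(("red",cv2.inRange(h,(0,150,60),(8,255,255))),("yel",cv2.inRange(h,(20,120,60),(33,255,255)))):
    n,l,st,c=cv2.connectedComponentsWithStats(m)
    for i in range(1,n):
        if st[i,4]>60: print(nm,st[i],c[i].round(1),onz(W,[c[i]],.018 if nm=='red' else .02).round(4))
E
```

```text
lid change 34
7.35 [0.49070918 0.0831793  0.18947001] [-1.79999808e+02  1.21746805e-03  1.79902293e+02] [[0.002, 0.969, 0.248, 0.425], [1.0, -0.002, -0.001, 0.084], [-0.0, 0.248, -0.969, 0.37], [0.0, 0.0, 0.0, 1.0]]
red [240 245   9  24  89] [243.8 259.2] [[0.5681 0.0523 0.018 ]]
red [299 247   8  22  95] [302.7 258.8] [[0.5679 0.1152 0.018 ]]
yel [ 242  100   64  153 1576] [274.  171.9] [[0.4743 0.0846 0.02  ]]
yel [ 58 255  35  62 540] [ 72.1 284.8] [[ 0.5967 -0.1344  0.02  ]]
yel [454 254  35  63 563] [473.9 285.5] [[0.5985 0.3013 0.02  ]]
yel [475 327  14  13  61] [482.8 333.1] [[0.6571 0.3195 0.02  ]]
yel [493 327  12  13  65] [498.1 331.6] [[0.6552 0.3366 0.02  ]]
yel [519 327  21  12  85] [528.5 331.3] [[0.6549 0.3708 0.02  ]]
yel [393 332  22   9  70] [402.  334.9] [[0.659  0.2287 0.02  ]]
yel [432 332  42   8 130] [451.2 335. ] [[0.6594 0.2842 0.02  ]]
```

View pics/m5.png

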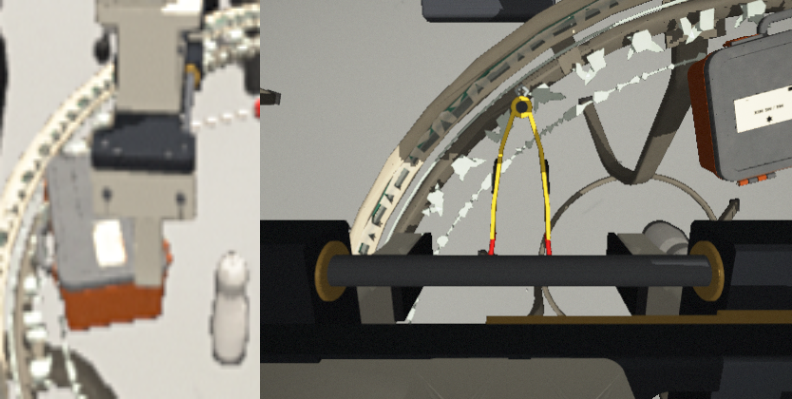

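The wrist view shows the lid lying flat on the case, and the side view's lid corner is at about (62,290), matching the shut prediction of (57,300). The tongs are centred under the gripper, with their ring at wrist pixel (275,112). I'll confirm that the lid is still, then go down.

```bash
python3 - <<'E'
from h import *
W=snap("wrist"); r=lambda:snap("wrist")["img"][10:220,445:].astype(int)
a=r(); [snap("top") for i in range(4)]; print("lid change wrist",(abs(a-r()).sum(2)>60).sum())
# lid back/front edge check: predicted pixels of shut lid top corners vs grey mask in top view
T=snap("top"); x=np.array([.966,.257,0]);h=np.array([.472,.3695,.05]);y=np.array([-.257,.966,0])
P=proj(T,[h-.1*y,h+.1*y,h+.1*y-.13*x,h-.1*y-.13*x]); print("pred shut",P.round(1).tolist())
Q=proj(T,[h+s*.1*y-.13*(np.cos(.15)*x-np.array([0,0,np.sin(.15)])) for s in(1,-1)]); print("pred .15 front",Q.round(1).tolist())
hsv=cv2.cvtColor(T["img"],cv2.COLOR_RGB2HSV); m=cv2.inRange(hsv,(0,0,0),(180,60,120))
o=cv2.inRange(hsv,(4,170,60),(18,255,255)); ys,xs=np.nonzero(o[200:320,120:250]); print("orange px",len(ys), xs.min()+120,xs.max()+120,ys.min()+200,ys.max()+200)
print("ring",onz(W,[(274.7,111.6)],.02))
save(T,"t6.png",(110,180,260,310),4)
E
```

```text
lid change wrist 29
pred shut [[225.9, 222.6], [138.7, 239.4], [146.6, 297.0], [236.1, 280.1]]
pred .15 front [[143.9, 296.1], [235.1, 278.9]]Traceback (most recent call last):
  File "<stdin>", line 9, in <module>
    return umr_minimum(a, axis, None, out, keepdims, initial, where)
ValueError: zero-size array to reduction operation minimum which has no identity
```

From the top no orange shows, and the lid isn't moving, so it's shut. I'll descend on the tongs.

{"name": "send_rows", "arguments": {
  "plan": [
    [[0, 0, 4, 0, 0, 0], [0, 0, 8, 0, 0, 0], [0, 0, 12, 0, 0, 0], [0, 0, 15, 0, 0, 0], [0, 0, 17, 0, 0, 0], [0, 0, 18, 0, 0, 0], [0, 0, 18.5, 0, 0, 0], [0, 0, 18.5, 0, 0, 0]]
  ]
}}

```text
clock: 8.42
tool_pos: [0.4902, 0.0829, 0.0035]
orientation: [-179.9, -0.1, 179.9]
force: [-0.1, 0.1, -0.5]
opening: 0.0879
gripper_force: 0.0
```

{"name": "send_rows", "arguments": {
  "plan": [
    [[0, 0, 0, 0, 0, 0], [0, 0, 0, 0, 0, 0], [0, 0, 0, 0, 0, 0], [0, 0, 0, 0, 0, 0], [0, 0, 0, 0, 0, 0], [0, 0, 0, 0, 0, 0], [0, 0, 0, 0, 0, 0], [0, 0, 0, 0, 0, 0]]
  ],
  "fingers": 0.545
}}

```text
clock: 9.08
tool_pos: [0.4908, 0.0832, 0.0046]
orientation: [180.0, 0.0, 179.9]
force: [-0.6, -0.6, 0.3]
opening: 0.0486
gripper_force: 0.0
```

{"name": "send_rows", "arguments": {
  "plan": [
    [[0, 0, 0, 0, 0, 0], [0, 0, 0, 0, 0, 0]]
  ]
}}

```text
clock: 9.25
tool_pos: [0.4907, 0.0832, 0.0044]
orientation: [-180.0, -0.0, 179.9]
force: [0.0, -0.1, 0.5]
opening: 0.0481
gripper_force: 0.0
```

```bash
cat >> h.py <<'E'
def comps(s,lo,hi,roi,z,mn=15):
    h=cv2.cvtColor(s["img"],cv2.COLOR_RGB2HSV); m=cv2.inRange(h,lo,hi); k=np.zeros_like(m); x0,y0,x1,y1=roi; k[y0:y1,x0:x1]=m[y0:y1,x0:x1]
    n,l,st,c=cv2.connectedComponentsWithStats(k)
    return [(int(st[i,4]),c[i].round(1).tolist(),onz(s,[c[i]],z)[0].round(4).tolist()) for i in range(1,n) if st[i,4]>=mn]
RED=((0,150,60),(8,255,255)); GRN=((45,90,30),(75,255,255)); YEL=((20,120,60),(33,255,255))
E
python3 - <<'E'
from h import *
S=snap("side");T=snap("top")
print(comps(S,*RED,(290,230,345,280),.012)); print(comps(T,*RED,(270,160,350,240),.018)); print(ctrl.get_obs()["gripper_force"])
W=snap("wrist"); save(W,"w7.png",(150,0,560,300),1.9)
E
```

```text
[(69, [315.8, 248.7], [0.5728, 0.114, 0.012]), (77, [315.5, 265.7], [0.573, 0.0498, 0.012])]
[]
0.0
```

View pics/w7.png

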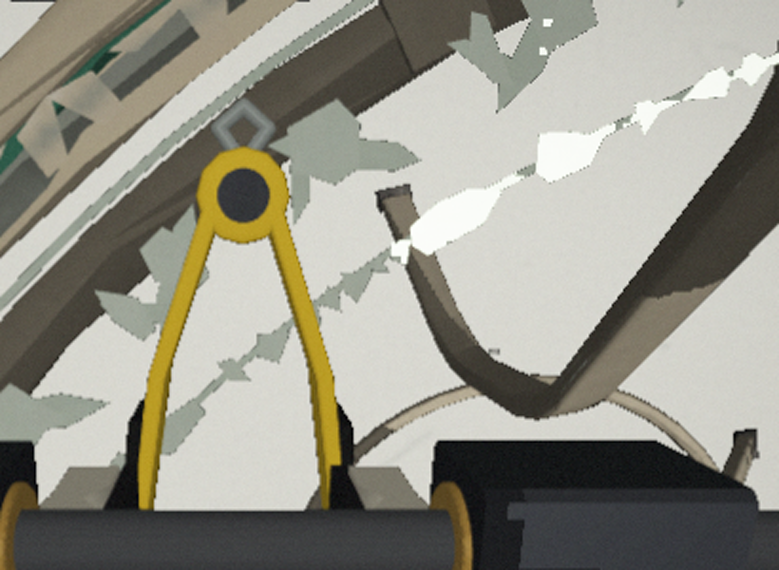

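The wrist view shows the tongs' pads at about (135,430) and (345,430), with the grey fingers beside them. The tips are still about 64 mm apart, so the tongs aren't squeezed yet. I'll measure the pad width.

```bash
python3 - <<'E'
from h import *
W=snap("wrist")
px=[(150+u/1.9,v/1.9) for u,v in[(135,405),(342,405),(128,440),(352,440),(120,470),(400,470),(243,195)]]
print(onz(W,px,.024).round(4).tolist()); print(onz(W,px,.012).round(4).tolist())
o=ctrl.get_obs(); print(o["opening"],o["gripper_force"],o["clock"]); S=snap("side"); print(comps(S,*RED,(290,230,345,280),.012))
print(comps(S,*YEL,(230,230,345,280),.012))
E
```

```text
[[0.4672, 0.0591, 0.024], [0.4673, 0.1106, 0.024], [0.4763, 0.0569, 0.024], [0.4764, 0.1134, 0.024], [0.4843, 0.0546, 0.024], [0.4845, 0.126, 0.024], [0.4173, 0.0859, 0.024]]
[[0.4704, 0.0572, 0.012], [0.4705, 0.1126, 0.012], [0.4802, 0.055, 0.012], [0.4803, 0.1156, 0.012], [0.4888, 0.0524, 0.012], [0.4889, 0.1292, 0.012], [0.4167, 0.086, 0.012]]
0.04784420358977137 0.0 9.45
[(69, [315.8, 248.7], [0.5728, 0.114, 0.012]), (77, [315.5, 265.7], [0.573, 0.0498, 0.012])]
[(80, [303.9, 247.9], [0.5413, 0.1148, 0.012]), (204, [263.6, 256.3], [0.4387, 0.0751, 0.012]), (165, [299.0, 263.8], [0.5313, 0.0539, 0.012])]
```

The pads still look about 58 mm apart while the fingers read 48 mm with no force. I'll find out numerically where the fingertips are relative to the tongs.

```bash
python3 - <<'E'
from h import *
S=snap("side"); a=cv2.resize(cv2.imread("pics/side0.png"),(560,420),interpolation=cv2.INTER_AREA)[:,:,::-1].astype(int)
d=abs(a-S["img"].astype(int)).sum(2)>90
f=lambda X:proj(S,X).round(1).tolist()
print("pred -y finger inner tip corners",f([(.4812,.0592,.0044),(.5002,.0592,.0044),(.4812,.0382,.0044),(.5002,.0382,.0044)]))
print("pred right pad outer bottom/top",f([(.473,.0538,0),(.509,.0538,0),(.473,.0538,.024),(.509,.0538,.024)]))
for r in range(236,276): print(r,''.join('#' if v else '.' for v in d[r,262:306]), ''.join('Y' if (p[0]>150 and p[1]>120 and p[2]<80) else 'k' if p.sum()<150 else 'R' if p[0]>150 and p[1]<80 else '-' for p in S["img"][r,262:306].astype(int)))
E
```

```text
pred -y finger inner tip corners [[279.5, 263.6], [286.9, 263.9], [278.8, 269.4], [286.3, 269.7]]
pred right pad outer bottom/top [[276.1, 266.1], [290.2, 266.8], [275.9, 259.2], [290.2, 259.9]]
236 ....##################################...... ----kkkkkkk---------------------------------
237 ...###....############################...... ---kk---------------------------------------
238 ...........###########################...... --------------------------------------------
239 ............##########################...... --------------------------------------------
240 ..............########################...... --------------------------------------------
241 ..#............#######################...... --------------------------------------------
242 .###......#.....######################...... --------------------------------------------
243 ..###............#####################...... --------------------------------------------
244 ..######.####.#...####################...... ---kkk--------------------------------------
245 ..###################################....... ---kkkkkkk
[... 2154 characters left out ...]
--------------------------------------YYYY
269 .....................#######................ --------------------------------------------
270 ........................###................. --------------------------------------------
271 ..............##............................ --------------------------------------------
272 #.............###........................... --------------------------------------------
273 #............#####.........##............... --------------------------------------------
274 ##..........#######.........##.............. --------------------------------------------
275 ####.......#########.........#.............. --------------------------------------------
```

The tongs' pad at rows 262–266 isn't covered, and the finger ends at row 261. The fingertips are therefore at about z = 0.027 and closed just above the tongs, so the tips must draw back as they open. I'll open again and measure the tip height.

{"name": "send_rows", "arguments": {
  "plan": [
    [[0, 0, 0, 0, 0, 0], [0, 0, 0, 0, 0, 0], [0, 0, 0, 0, 0, 0], [0, 0, 0, 0, 0, 0], [0, 0, 0, 0, 0, 0], [0, 0, 0, 0, 0, 0], [0, 0, 0, 0, 0, 0]]
  ],
  "fingers": 1
}}

```text
clock: 10.13
tool_pos: [0.4907, 0.0832, 0.0045]
orientation: [180.0, 0.0, 179.9]
force: [0.5, -0.2, -0.3]
opening: 0.0856
gripper_force: 0.0
```

```bash
cat >> h.py <<'E'
def sidediff(r0,r1,c0,c1):
    S=snap("side"); a=cv2.resize(cv2.imread("pics/side0.png"),(560,420),interpolation=cv2.INTER_AREA)[:,:,::-1].astype(int)
    d=abs(a-S["img"].astype(int)).sum(2)>70
    for r in range(r0,r1): print(r,''.join('#' if v else '.' for v in d[r,c0:c1]))
    return S
E
python3 - <<'E'
from h import *
S=sidediff(244,284,262,306)
o=ctrl.get_obs(); print(o["tool_pos"],o["opening"])
for z in(0,.01,.02,.03): print(z,proj(S,[(.4907,.0832-.044,z),(.4907,.0832-.065,z)]).round(1).tolist())
E
```

```text
244 ..##############.#####################......
245 ..####################################......
246 .#####################################......
247 ######################################......
248 #####################################.......
249 .####################################.......
250 ..###################################.......
251 ..###################################.......
252 ..##########################.#####..........
253 #########.....##.###########.########.......
254 #####...#########.###########..######.......
255 .#################.############.####........
256 ....###############..#####....##.###........
257 .......##############.####........#.........
258 ...........###############..................
259 ..............##############................
260 ................#############...............
261 ...............###########.#................
262 ##..............##########..................
263 ###..#..........##########..................
264 #.######........##########..................
265 ..######........##########..................
266 ..#####..........#
[... 363 characters left out ...]
......
274 ##..........########........................
275 ####.......#########..........#.............
276 #####......#########........................
277 ######.......#######........................
278 #######......##########.....................
279 ########......#########.....................
280 #########...........##......................
281 ##########..................................
282 ###########.................................
283 ############................#...............
[0.4907026  0.08319508 0.0044797 ] 0.08661298057313388
0 [[282.6, 270.5], [281.9, 276.6]]
0.01 [[282.5, 267.7], [281.8, 273.7]]
0.02 [[282.5, 264.8], [281.8, 270.8]]
0.03 [[282.5, 261.9], [281.7, 267.9]]
```

```bash
python3 - <<'E'
from h import *
S=snap("side")["img"].astype(int)
a=cv2.resize(cv2.imread("pics/side0.png"),(560,420),interpolation=cv2.INTER_AREA)[:,:,::-1].astype(int)
for r in range(250,280,1): print(r,' '.join('%3d'%v for v in S[r,272:294].mean(1)),' | ',' '.join('%3d'%v for v in a[r,272:294].mean(1)))
E
```

```text
250 168 167 168 168 168 166 169 168 168 169 168 167 169 169 169 169 168 168 170 171 170 165  |  125 126 125 127 125 126 126 127 127 127 127 127 127 127 127 128 127 125 126 125 125 123
251 169 168 166 167 166 168 167 166 167 167 167 168 167 167 166 168 167 167 168 161 135 108  |  123 123 122 123 124 124 125 127 126 128 129 128 128 129 128 128 126 126 132 136 136 134
252 168 168 167 167 168 168 169 167 169 167 167 166 168 167 166 167 166 169 168 152 106  71  |  130 131 130 134 140 142 137 128 123 126 129 128 130 131 132 131 128 128 154 184 188 188
253 167 169 167 167 168 165 166 167 168 168 168 166 166 166 168 167 167 167 169 164 144 118  |  186 189 190 192 197 195 171 115  96 102 108 112 121 130 135 134 131 130 150 191 214 216
254 168 170 170 165 165 168 170 167 168 167 167 168 167 168 166 167 168 169 169 169 167 145  |  212 199 213 218 217 216 201 145  91  80  87  92 103 116 128 134 133 132 135 154 167 185
255 135 158 171 128 131 152 165 167 167 167 167 168 166 167 167 169 169 168 170 167 171 159  |  228 191 208 218 217 217 217 197 145  91  82  83  89  99 114 125 134 134 133 132 131 
[... 3719 characters left out ...]
 144 142 179 215 216 214 213 214 214 214 213 202 182 197  |  205 217 245 252 251 250 251 253 253 233 196 207 215 215 214 215 214 214 216 203 177 189
277 215 216 210 178 146 149 150 148 139 153 198 216 215 215 214 213 214 214 214 213 214 212  |  212 214 229 245 252 253 254 254 251 227 203 211 214 214 214 215 215 213 214 211 209 209
278 217 217 218 179 130 144 147 147 131 138 168 164 183 214 215 213 214 213 213 214 216 215  |  215 213 216 223 242 253 249 243 228 219 233 231 217 213 213 214 213 212 214 214 215 214
279 218 216 218 203 167 142 145 138 117 114 121 118 163 214 217 215 213 213 214 213 214 215  |  218 216 213 209 210 210 199 181 161 187 231 231 216 214 214 214 214 213 214 213 215 215
```

The open finger's lower edge is at row 266, so the tip is clearly 16–37 mm above the table although the TCP reads z = 0.004. I'll go down in small steps and watch the force.

{"name": "send_rows", "arguments": {
  "plan": [
    [[0, 0, 0.6, 0, 0, 0], [0, 0, 1.2, 0, 0, 0], [0, 0, 1.2, 0, 0, 0]]
  ]
}}

```text
clock: 10.48
tool_pos: [0.4898, 0.0828, -0.0089]
orientation: [-180.0, -0.1, 179.9]
force: [-1.1, -0.8, -0.6]
opening: 0.0875
gripper_force: 0.0
```

```bash
python3 - <<'E'
from h import *
S=snap("side")["img"].astype(int); print(ctrl.get_obs()["tool_pos"],ctrl.get_obs()["force"])
for r in range(258,280,1): print(r,' '.join('%3d'%v for v in S[r,274:292].mean(1)))
E
```

```text
[ 0.48997953  0.0828082  -0.00849774] [-0.11468812  0.73988763  0.0839408 ]
258 170 169 168 168 169 169 169 168 168 168 168 168 169 169 169 169 169 166
259 186 192 170 169 171 167 168 167 168 169 167 169 170 169 171 170 171 170
260 156 150 113 138 171 165 163 163 162 164 161 162 156 134 127 136 153 164
261 127 113  65 100 154 164 160 162 161 160 160 160 144  93  62  81 123 143
262 122 106  58  87 145 164 162 162 159 161 160 162 142  82  29  57 104 130
263 137 113  58  85 142 163 163 161 161 162 161 165 145  85  30  55 103 129
264 203 165  68  78 145 164 162 163 162 162 164 164 146  86  30  54 104 129
265 221 209 149  95 142 164 163 162 162 161 162 166 148  89  29  50 101 127
266 217 220 206 163 142 164 163 162 163 161 163 163 146  90  45  73 119 143
267 217 219 221 179 130 163 165 164 164 163 164 165 156 121 136 188 203 207
268 214 218 220 176 127 165 166 164 167 165 163 164 159 142 139 187 220 220
269 216 218 215 174 129 162 164 164 166 163 165 166 162 151 136 168 215 215
270 217 215 187 159 164 140 137 150 165 165 166 168 180 198 198 203 217 214
271 217 216 184 171 207 198 193 198 203 204 205 203 192 194 215 216 214 213
272 217 193 152 158 195 220 221 217 217 217 216 217 208 179 163 187 197 221
273 192 149 139 144 153 188 216 217 218 214 215 216 216 204 170 176 207 235
274 147 139 145 146 142 153 162 179 217 215 214 214 216 215 207 205 231 242
275 137 143 147 147 146 147 141 173 215 217 214 215 214 217 214 214 223 209
276 178 150 146 148 149 149 145 142 178 218 216 214 215 216 214 215 214 203
277 211 179 147 149 150 151 141 154 199 218 216 215 215 215 215 214 216 215
278 217 181 131 145 149 147 130 139 170 163 184 216 216 213 214 214 213 214
279 218 204 168 145 145 139 120 115 121 120 164 216 217 216 213 214 216 214
```

{"name": "send_rows", "arguments": {
  "plan": [
    [[0, 0, 0.3, 0, 0, 0], [0, 0, 0.5, 0, 0, 0], [0, 0, 0.5, 0, 0, 0]]
  ]
}}

```text
clock: 10.78
tool_pos: [0.4905, 0.0831, -0.013]
orientation: [-180.0, -0.0, 179.9]
force: [0.1, 0.0, -0.3]
opening: 0.0877
gripper_force: 0.0
```

{"name": "send_rows", "arguments": {
  "plan": [
    [[0, 0, 0.2, 0, 0, 0], [0, 0, 0.4, 0, 0, 0], [0, 0, 0.4, 0, 0, 0]]
  ]
}}

```text
clock: 11.03
tool_pos: [0.4905, 0.0831, -0.0169]
orientation: [-180.0, -0.0, 179.9]
force: [-0.2, -0.7, 0.2]
opening: 0.0876
gripper_force: 0.0
```

{"name": "send_rows", "arguments": {
  "plan": [
    [[0, 0, 0.2, 0, 0, 0], [0, 0, 0.3, 0, 0, 0], [0, 0, 0.3, 0, 0, 0]]
  ]
}}

```text
clock: 11.28
tool_pos: [0.4906, 0.0831, -0.0198]
orientation: [-180.0, -0.0, 179.9]
force: [0.3, -0.6, 0.6]
opening: 0.0875
gripper_force: 0.0
```

{"name": "send_rows", "arguments": {
  "plan": [
    [[0, 0, 0.2, 0, 0, 0], [0, 0, 0.3, 0, 0, 0], [0, 0, 0.3, 0, 0, 0]]
  ]
}}

```text
clock: 11.53
tool_pos: [0.4909, 0.0833, -0.0218]
orientation: [180.0, 0.0, 179.9]
force: [-2.9, -0.3, 11.1]
opening: 0.0875
gripper_force: 5.3
```

```bash
python3 - <<'E'
from h import *
S=snap("side")["img"].astype(int); o=ctrl.get_obs(); print(o["tool_pos"],o["force"])
for r in range(262,286,1): print(r,' '.join('%3d'%v for v in S[r,274:292].mean(1)))
E
```

```text
[ 0.49090231  0.08331832 -0.02182671] [-3.33521985  0.33144414 10.31400945]
262 167 168 168 170 169 170 168 170 167 167 167 168 167 169 170 170 170 170
263 162 166 165 168 170 168 168 169 169 167 169 168 169 169 171 170 169 172
264 202 170 105  98 135 164 163 163 165 164 164 165 161 146 127 131 151 163
265 219 204 146  66 117 160 162 160 161 160 160 161 157 124  65  72 112 139
266 216 219 207 186 178 164 161 162 160 163 160 161 158 124  54  73 115 141
267 216 217 219 220 200 165 160 162 161 161 161 163 169 145 134 188 201 205
268 217 216 218 218 200 164 161 161 161 161 164 162 168 154 136 186 221 220
269 216 216 215 216 204 170 163 161 162 162 161 163 163 152 133 168 217 217
270 217 216 186 175 198 169 161 163 163 163 161 159 164 180 195 203 218 217
271 218 216 183 171 196 167 164 164 165 164 163 162 165 190 216 219 216 215
272 217 194 152 158 172 167 167 166 165 167 167 166 166 162 151 172 198 221
273 193 150 140 146 158 170 168 168 168 164 166 164 162 173 155 152 208 236
274 149 138 147 148 152 153 145 166 172 121 122 132 131 166 203 202 232 242
275 137 144 147 148 148 147 142 177 204 188 190 192 189 200 217 217 223 209
276 179 151 145 149 149 150 147 145 180 219 220 219 218 217 216 216 214 204
277 211 181 147 148 151 150 141 154 199 220 218 218 216 217 215 216 215 214
278 219 180 131 145 149 146 131 139 171 163 184 215 216 214 214 213 215 216
279 217 205 169 144 145 140 117 113 122 120 167 216 216 214 214 216 215 214
280 219 218 189 149 168 196 193 190 190 187 202 218 217 216 216 214 215 213
281 220 221 208 169 174 217 220 219 219 218 217 215 215 214 214 214 216 217
282 180 219 219 205 202 217 217 216 216 216 216 215 217 215 216 216 216 215
283 109 182 221 222 218 217 216 214 215 215 215 215 214 216 216 199 168 155
284  77 113 180 220 222 216 214 215 216 214 216 218 216 218 199 163 136 134
285  82  77 115 184 220 221 218 215 215 216 216 216 219 218 185 135 142 151
```

Contact reads 11 N at TCP z = −0.022, so the tips touch the table there. I'll rise about 4 mm and squeeze to 48 mm.

{"name": "send_rows", "arguments": {
  "plan": [
    [[0, 0, -0.4, 0, 0, 0], [0, 0, -0.4, 0, 0, 0]]
  ]
}}

```text
clock: 11.75
tool_pos: [0.4911, 0.0834, -0.018]
orientation: [180.0, 0.0, 179.9]
force: [-0.1, -0.8, 0.2]
opening: 0.0874
gripper_force: 0.0
```

{"name": "send_rows", "arguments": {
  "plan": [
    [[0, 0, 0, 0, 0, 0], [0, 0, 0, 0, 0, 0], [0, 0, 0, 0, 0, 0], [0, 0, 0, 0, 0, 0], [0, 0, 0, 0, 0, 0], [0, 0, 0, 0, 0, 0], [0, 0, 0, 0, 0, 0], [0, 0, 0, 0, 0, 0]]
  ],
  "fingers": 0.545
}}

```text
clock: 12.42
tool_pos: [0.491, 0.0834, -0.0185]
orientation: [180.0, 0.0, 179.9]
force: [1.0, -0.2, -0.2]
opening: 0.0483
gripper_force: 7.8
```

```bash
python3 - <<'E'
from h import *
S=snap("side"); o=ctrl.get_obs(); print(o["tool_pos"],o["force"],o["opening"],o["gripper_force"])
print(comps(S,*RED,(290,230,345,280),.012))
E
```

```text
[ 0.4909543   0.08336271 -0.01847974] [1.68589425 0.27299355 0.3638713 ] 0.048075555478253575 7.81426727771759
[(70, [315.8, 252.5], [0.5731, 0.0988, 0.012]), (74, [315.8, 263.0], [0.5736, 0.0597, 0.012])]
```

The tongs are squeezed: the pads push with 7.8 N and the tips have closed in. I'll lift them 6 cm, then carry and turn them over the battery.

{"name": "send_rows", "arguments": {
  "plan": [
    [[0, 0, -1, 0, 0, 0], [0, 0, -2.5, 0, 0, 0], [0, 0, -4, 0, 0, 0], [0, 0, -5.5, 0, 0, 0], [0, 0, -7, 0, 0, 0], [0, 0, -7, 0, 0, 0]]
  ]
}}

```text
clock: 12.97
tool_pos: [0.492, 0.0838, 0.0539]
orientation: [179.9, 0.2, 179.9]
force: [0.2, 0.1, -0.9]
opening: 0.0479
gripper_force: 7.5
```

{"name": "send_rows", "arguments": {
  "plan": [
    [[-0.7, -1.5, 0, 0, 0, 6], [-1.4, -3, 0, 0, 0, 12], [-2.1, -4.5, 0, 0, 0, 18], [-2.8, -6, 0, 0, 0, 24], [-3.5, -7.5, 0, 0, 0, 30], [-4.2, -9, 0, 0, 0, 36], [-5.1, -10.6, 0, 0, 0, 40], [-5.1, -10.6, 0, 0, 0, 40]]
  ]
}}

```text
clock: 13.63
tool_pos: [0.5419, -0.0248, 0.0504]
orientation: [-179.9, -0.0, 139.6]
force: [0.9, 0.9, 0.0]
opening: 0.0474
gripper_force: 7.5
```

```bash
python3 - <<'E'
from h import *
S=snap("side");T=snap("top");o=ctrl.get_obs(); print(o["tool_pos"],o["orientation"],o["opening"],o["gripper_force"])
zt=o["tool_pos"][2]+.0185
print("S red",comps(S,*RED,(270,150,400,330),zt+.012)); print("T red",comps(T,*RED,(280,140,420,260),zt+.02,8))
print("S grn",comps(S,*GRN,(300,280,360,330),.008)); print("T grn",comps(T,*GRN,(360,170,400,210),.008))
print("side ends",onz(S,[(321.3,300.3),(339.7,311)],.008))
t=o["tool_pos"]; y=np.radians(o["orientation"][2]-180); d=np.array([np.cos(y),np.sin(y),0]); p=t+.083*d; p[2]=zt+.012
print("expected tips",p, "px S",proj(S,p),"px T",proj(T,p))
E
```

```text
[ 0.54081854 -0.02350203  0.05047255] [-1.79926362e+02 -6.55988900e-02  1.39868841e+02] 0.04815263968296378 7.4722688645124435
S red [(88, [338.8, 156.1], [0.6412, 0.5038, 0.081]), (20, [398.6, 191.7], [0.8059, 0.299, 0.081]), (97, [336.2, 280.9], [0.6163, -0.065, 0.081]), (91, [324.5, 290.5], [0.591, -0.0942, 0.081]), (119, [373.4, 293.8], [0.6923, -0.0964, 0.081])]
T red []
S grn [(57, [331.9, 307.0], [0.6116, -0.0759, 0.008])]
T grn []
side ends [[ 0.58777176 -0.05803219  0.008     ]
 [ 0.62868591 -0.08599341  0.008     ]]
expected tips [ 0.60427793 -0.07699881  0.08097255] px S [[330.72837177 284.71933113]] px T [[386.13135244 182.98527017]]
```

In the side view the tips straddle (330.4,285.7), against a kinematic prediction of (330.7,284.7), so the grasp geometry holds. I'll turn 3° to match the battery's axis of about −37°, descend to just above it, and check the alignment.

{"name": "send_rows", "arguments": {
  "plan": [
    [[0, 0, 1, 0, 0, -1], [0, 0, 2, 0, 0, -2], [0, 0, 3, 0, 0, -3], [0, 0, 4, 0, 0, -3], [0, 0, 4.5, 0, 0, -3], [0, 0, 4.5, 0, 0, -3]]
  ]
}}

```text
clock: 14.23
tool_pos: [0.5402, -0.0229, 0.0046]
orientation: [-179.9, -0.1, 142.9]
force: [-0.1, 0.0, -0.6]
opening: 0.0479
gripper_force: 7.5
```

```bash
python3 - <<'E'
from h import *
S=snap("side");o=ctrl.get_obs(); print(o["tool_pos"],o["orientation"])
zt=o["tool_pos"][2]+.0185
print("S red",comps(S,*RED,(300,270,360,330),zt+.012)); print("S grn",comps(S,*GRN,(300,280,360,330),.008,3))
t=o["tool_pos"]; y=np.radians(o["orientation"][2]-180); d=np.array([np.cos(y),np.sin(y),0]); p=t+.083*d; p[2]=zt+.012
print("expected tips",p, "px S",proj(S,p)); n=np.array([-d[1],d[0],0]); 
print("inner tip faces bottom ends px, left then right:",proj(S,[t*[1,1,0]+[0,0,zt]+a*d+s*.017*n for s in(1,-1) for a in(.066,.1)]).round(1).tolist())
im=S["img"].astype(int)
def c(p):
    r,g,b=p
    return 'R' if r>120 and g<80 else 'Y' if r>130 and g>100 and b<80 else 'G' if g>r+25 and g>b+15 else 'w' if min(p)>225 else 'k' if sum(p)<180 else '.'
for r in range(280,326): print(r,''.join(c(p) for p in im[r,308:352]))
E
```

```text
[ 0.54086455 -0.02288072  0.00546496] [-1.79904884e+02 -6.51018834e-02  1.42922389e+02]
S red [(93, [334.7, 293.1], [0.6163, -0.0594, 0.036]), (88, [324.5, 303.4], [0.5933, -0.0906, 0.036])]
S grn [(38, [334.1, 308.0], [0.6165, -0.0785, 0.008])]
expected tips [ 0.60708357 -0.07292111  0.03596496] px S [[330.65977631 297.5134907 ]]
inner tip faces bottom ends px, left then right: [[328.7, 293.0], [341.0, 300.5], [319.6, 301.7], [332.0, 309.7]]
280 YYYYYYYYYYYYY...............................
281 .YYYYYYYYYYYYY..............................
282 ...YYYYYYYYYYYYY............................
283 ......YYYYYYYYYYY...........................
284 .......YYYYYYYYYYYY.........................
285 ........YYYYYYYYYYYY........................
286 ...........YYYYYYYYYYY......................
287 ............YYYYYYYYYY......................
288 Y.............YYYYYYYRRR....................
289 YYY..........w..YYYYYRRRRR..................
290 YYYY........www..YYYYRRRRRRR................
291 YYYY..........ww...YYRRRRRRRR...............
292 YYYYY...............YRRRRRRRRRR.............
293 YYYYYY......
[... 900 characters left out ...]
..wwww........
312 ...........................GGG..www.........
313 w............................G..............
314 wwwwww.....www..............................
315 wwwwww......................................
316 wwwwww...........w..........................
317 ..www.............w.........................
318 ....www.....................................
319 w....wwwww...www.......ww...................
320 www...wwwwwwwwww............................
321 wwwww...wwwwwwww............w...............
322 .wwwww..wwwwwwwww..............w............
323 ..wwwwwwww....wwwww...............ww........
324 .....wwwwww......wwww..ww...www......ww.....
325 ......wwwwwww........wwwwww.wwww.......www..
```

Each red tip lies on its own side of the battery, with the midpoint about 3 mm too near the camera. I'll shift 1.5 mm left and go down.

{"name": "send_rows", "arguments": {
  "plan": [
    [[0, 0.15, 0, 0, 0, 0], [0, 0.15, 0.5, 0, 0, 0], [0, 0.15, 1.0, 0, 0, 0], [0, 0.15, 1.5, 0, 0, 0], [0, 0.15, 2.0, 0, 0, 0], [0, 0.15, 2.1, 0, 0, 0], [0, 0.15, 2.1, 0, 0, 0]]
  ]
}}

```text
clock: 14.87
tool_pos: [0.542, -0.0218, -0.0151]
orientation: [-179.9, -0.0, 142.9]
force: [0.1, -0.9, -1.4]
opening: 0.048
gripper_force: 7.5
```

```bash
python3 - <<'E'
from h import *
S=snap("side");o=ctrl.get_obs(); print(o["tool_pos"],o["orientation"],o["force"],o["gripper_force"])
zt=o["tool_pos"][2]+.0185
print("S red",comps(S,*RED,(300,270,360,330),zt+.012)); print("S grn",comps(S,*GRN,(300,280,360,330),.008,3))
im=S["img"].astype(int)
def c(p):
    r,g,b=p
    return 'R' if r>120 and g<80 else 'Y' if r>130 and g>100 and b<80 else 'G' if g>r+25 and g>b+15 else 'w' if min(p)>225 else 'k' if sum(p)<180 else '.'
for r in range(290,322): print(r,''.join(c(p) for p in im[r,308:352]))
E
```

```text
[ 0.54226524 -0.02178351 -0.01482535] [-1.79969589e+02 -1.82438547e-02  1.42902396e+02] [ 0.95028047  0.1920037  -0.84923752] 7.4731846153736115
S red [(88, [334.8, 298.7], [0.6181, -0.058, 0.0157]), (87, [324.9, 309.0], [0.5953, -0.0889, 0.0157])]
S grn [(55, [332.4, 306.8], [0.6127, -0.0752, 0.008])]
290 .........YYYYYYYYYY.........................
291 ..........YYYYYYYYYYY.......................
292 ............YYYYYYYYYY......................
293 Y............YYYYYYYYY......................
294 Y..............YYYYYYRRRR...................
295 YY..www.........YYYYYRRRRR..................
296 YYY.wwwww.........YYYRRRRRRR................
297 YYYY..wwwww........YYRRRRRRRRR..............
298 YYYYYY.wwww....w....YRRRRRRRRRRR......w.....
299 YYYYYYY..ww...wwww...RRRRRRRRRRRR....www....
300 YYYYYYYYY....wwwwww....RRRRRRRRRR...www.....
301 YYYYYYYYYYY..wwwwww......RRRRRRRR....w.....w
302 YYYYYYYYYYYYY..wwwwGGG....RRRRRRR...........
303 .YYYYYYYYYYYRR..wwGGGGGG....RRRRR...........
304 ..YYYYYYYYYYRRR...GGGGGGGG....RRR...........
305 .....YYYYYYYRRRRR.YGGGGGGGGG....R...........
306 .......YYYY.RRRRRRRYGGGGGGGGG...............
307 ........YYY.RRRRRRRR.YGGGGGGGG.wwwww........
308 ..........Y.RRRRRRRRR.YGGGGGGGGGwwwww.......
309 ............RRRRRRRRRR..GGGGGGGG.www........
310 ..............RRRRRRRRR.GGGGGGG..www........
311 ...............RRRRRRRR..GGGGG..wwww........
312 ...............RRRRRRR.....GGG..www.........
313 w...w...........RRRRRR.......G..............
314 wwwwww...........RRRRR......................
315 wwwwww.............RRR......................
316 wwwwww...............R......................
317 w.www.......................................
318 ....www.......www...........................
319 w....wwwww.wwwwww......ww...................
320 www...wwwwwwwwww............................
321 wwwww..wwwwwwwww............w...............
```

The battery lies between the tips: green at about (332,307) and white at about (323,300), with a red tip on each side. Squeeze.

{"name": "send_rows", "arguments": {
  "plan": [
    [[0, 0, 0, 0, 0, 0], [0, 0, 0, 0, 0, 0], [0, 0, 0, 0, 0, 0], [0, 0, 0, 0, 0, 0], [0, 0, 0, 0, 0, 0]]
  ],
  "fingers": 0.3
}}

```text
clock: 15.33
tool_pos: [0.5426, -0.0216, -0.0144]
orientation: [180.0, 0.0, 142.9]
force: [0.5, 0.0, -1.2]
opening: 0.0392
gripper_force: 29.9
```

{"name": "send_rows", "arguments": {
  "plan": [
    [[0, 0, -0.3, 0, 0, 0], [0, 0, -0.8, 0, 0, 0], [0, 0, -1.5, 0, 0, 0], [0, 0, -2.3, 0, 0, 0], [0, 0, -3, 0, 0, 0], [0, 0, -3, 0, 0, 0]]
  ]
}}

```text
clock: 15.83
tool_pos: [0.5437, -0.0214, 0.0176]
orientation: [179.9, 0.1, 142.9]
force: [-0.3, -0.5, -1.4]
opening: 0.0394
gripper_force: 29.9
```

```bash
python3 - <<'E'
from h import *
S=snap("side");o=ctrl.get_obs(); print(o["tool_pos"],o["force"],o["opening"],o["gripper_force"])
print("S red",comps(S,*RED,(300,250,360,330),o["tool_pos"][2]+.03)); print("S grn",comps(S,*GRN,(300,250,360,330),.03,3))
E
```

```text
[ 0.54329183 -0.02141647  0.01676884] [-0.35621654 -0.12721376 -1.45204009] 0.03967369231933297 29.904912882484496
S red [(79, [334.3, 290.3], [0.6146, -0.0611, 0.0468]), (91, [328.5, 296.8], [0.6017, -0.0808, 0.0468])]
S grn [(22, [336.9, 299.5], [0.6213, -0.0726, 0.03])]
```

The opening is 39.5 mm at 29.9 N, which matches a clamp on the battery, and the green end rises with the tips. I'll lift further.

{"name": "send_rows", "arguments": {
  "plan": [
    [[0, 0, -1, 0, 0, 0], [0, 0, -3, 0, 0, 0], [0, 0, -5, 0, 0, 0], [0, 0, -7, 0, 0, 0], [0, 0, -9, 0, 0, 0], [0, 0, -11, 0, 0, 0], [0, 0, -12.5, 0, 0, 0], [0, 0, -13, 0, 0, 0]]
  ]
}}

```text
clock: 16.55
tool_pos: [0.5435, -0.0215, 0.1484]
orientation: [179.8, 0.1, 142.9]
force: [-0.0, 0.8, -1.3]
opening: 0.0395
gripper_force: 29.9
```

{"name": "send_rows", "arguments": {
  "plan": [
    [[0, 0, 0, 0, 0, 0], [0, 0, 0, 0, 0, 0], [0, 0, 0, 0, 0, 0], [0, 0, 0, 0, 0, 0], [0, 0, 0, 0, 0, 0], [0, 0, 0, 0, 0, 0], [0, 0, 0, 0, 0, 0], [0, 0, 0, 0, 0, 0]]
  ]
}}

```text
clock: 17.22
tool_pos: [0.5424, -0.0217, 0.1452]
orientation: [-180.0, -0.0, 142.9]
force: [0.3, -0.2, -0.9]
opening: 0.0391
gripper_force: 29.9
```

```bash
python3 - <<'E'
from h import *
S=snap("side");T=snap("top");o=ctrl.get_obs(); t=o["tool_pos"]; print(t,o["opening"],o["gripper_force"],o["clock"])
zt=t[2]+.0185; print("S red",comps(S,*RED,(280,200,360,330),zt+.012)); 
g=[comps(S,*GRN,(280,200,360,330),zt+.006,3)]; print("S grn",g)
print("T",comps(T,*GRN,(300,120,460,230),zt+.006,4),comps(T,*RED,(300,120,460,230),zt+.02,4))
y=np.radians(o["orientation"][2]-180); d=np.array([np.cos(y),np.sin(y),0]); p=t+.083*d; p[2]=zt+.012; print("exp tips S",proj(S,p),"bat",proj(S,p+[0,0,-.006]+.012*d))
b=T["img"].astype(int)
for nm,r,z in(("candle",(310,135,340,165),.012),): print(nm,comps(T,(35,30,60),(80,255,255),r,z),comps(S,(35,30,60),(80,255,255),(355,255,380,280),z))
a=cv2.resize(cv2.imread("pics/side0.png"),(560,420),interpolation=cv2.INTER_AREA)[:,:,::-1].astype(int); dd=(abs(a-S["img"].astype(int)).sum(2)>200)
print("change mill",dd[195:228,303:325].sum(),"keys",dd[282:325,362:412].sum(),"candle",dd[258:276,358:376].sum(),"old battery spot",dd[298:314,320:341].sum(), "arm px test")
E
```

```text
[ 0.54240421 -0.0216595   0.14535417] 0.03890197351296849 29.905028636567295 17.3167
S red [(236, [334.7, 250.6], [0.6062, -0.0738, 0.1759])]
S grn [[(28, [341.4, 256.6], [0.6195, -0.0839, 0.1699])]]
T [] []
exp tips S [[335.9228304  249.96436095]] bat [[340.63585676 254.86732576]]
candle [] [(95, [366.1, 266.9], [0.6992, 0.054, 0.012])]
change mill 437 keys 0 candle 0 old battery spot 84 arm px test
```

The battery hangs at the tips: green is at side pixel (341.4,256.6), against (340.6,254.9) expected at z ≈ 0.17. The keys and candle haven't moved. I'll check the mill, the lid and the battery's stillness, then hand in.

```bash
python3 - <<'E'
from h import *
T=snap("top");S=snap("side"); im=T["img"]
a=cv2.resize(cv2.imread("pics/top0.png"),(560,420),interpolation=cv2.INTER_AREA)[:,:,::-1].astype(int); dd=(abs(a-im.astype(int)).sum(2)>150)
print("mill change top",dd[180:212,232:254].sum(),"keys/candle top",dd[120:165,318:392].sum())
print("orange top:",comps(T,(4,150,60),(18,255,255),(100,180,260,330),.05,1))
print("px mill proj side",proj(S,[(.5627,.239,.04),(.542,-.0217,.22)]).round(0).tolist())
x=np.array([.966,.257,0]);h=np.array([.472,.3695,.05]);y=np.array([-.257,.966,0])
P=proj(T,[h-.1*y,h+.1*y,h+.1*y-.13*x,h-.1*y-.13*x]); print(P.round().tolist())
v=im.astype(int)
for r in range(215,305,5): print(r,' '.join('%3d'%q for q in v[r,130:245:5].mean(1)))
g=lambda:comps(snap("side"),*GRN,(280,200,360,330),.17,3); print(g()); [snap("top") for i in range(5)]; print(g())
E
```

```text
mill change top 322 keys/candle top 1156
orange top: [(7, [211.9, 225.7], [0.4886, 0.3037, 0.05]), (8, [204.1, 227.1], [0.4842, 0.3207, 0.05]), (7, [158.0, 236.0], [0.457, 0.4229, 0.05]), (7, [150.3, 237.4], [0.4525, 0.4401, 0.05]), (3, [219.0, 285.0], [0.359, 0.2758, 0.05]), (3, [214.0, 286.0], [0.356, 0.2865, 0.05]), (2, [177.5, 291.0], [0.3392, 0.3655, 0.05]), (3, [164.0, 295.0], [0.3282, 0.3944, 0.05]), (3, [159.0, 296.0], [0.3251, 0.4053, 0.05])]
px mill proj side [[313.0, 212.0], [304.0, 216.0]]
[[226.0, 223.0], [139.0, 239.0], [147.0, 297.0], [236.0, 280.0]]
215 173 173 172 174 173 172 174 172 173 129 117 173 173 173 173 175 172 171 172 171 171 170 170
220 172 173 173 173 173 173 173 173 173 174 173 127  89 173 173 172 172 173 171 172 171 171 171
225 172 174 173 171 173 174 174 173 173 174 173 173 174 114 121 103 159 174  85  89  52 125 132
230 172 174 174 174 172 174 173 172 174 173 174 173 173 165 117 125 126 124 126  99  53 166 170
235 172 172 173 172 173 160  84 173 160 123 130 128 124 119 125 125 125 126 113  84  58  54 144
240 172 172 174 121 121 127 127 118 118 125 128 
[... 595 characters left out ...]
 129 125 124 122  85  92  90
275 219 160 173 111 123 119 126 125 123 104 115 124 126 125 127 122 123 123 125 110 109  82  94
280 173 174 175 102 121 126 122 121 123 120 124 127 126 126 122 117 121 127 126 120 174 152 190
285 174 207 172 121 123 123 120 123 125 125 116 121 125 129 116  80 111  88  64  72 174 173  93
290 171 215 172 121 116 111 123 121 121 116  48 168 174 174 174  97 174  63  67  65 203 173  82
295 118 169  45 117 100  92  87  45 173 172 104 145 130 128 112 174 105 136 151 230 209 145 172
300 108 117 119 122 115 159  50  50 110 232 154 173 173 174 231 231  69 128 196 232 103  73 117
[(29, [341.3, 256.6], [0.6192, -0.0841, 0.17])]
[(28, [341.2, 256.7], [0.6192, -0.0843, 0.17])]
```

```bash
python3 - <<'E'
from h import *
T=snap("top")["img"].astype(int); a=cv2.resize(cv2.imread("pics/top0.png"),(560,420),interpolation=cv2.INTER_AREA)[:,:,::-1].astype(int)
for r in range(180,214,2): print(r,' '.join('%3d'%q for q in T[r,226:264:2].mean(1)),'|',' '.join('%3d'%q for q in a[r,226:264:2].mean(1)))
E
```

```text
180  79  79  78  77  66  57  60  71  69  71  72  74  77  76  77  78  78  77  80 | 120 119 120 120 119 120 120 120 119 120 119 120 120 120 119 120 119 119 119
182  78  78  76  75  57  55  59  65  69  69  71  74  75  76  76  76  79  76  77 | 118 120 120 120 119 119 119 120 120 119 120 119 120 120 119 120 119 118 120
184  75  75  76  74  61  52  56  64  67  71  71  71  75  74  75  74  78  77  77 | 119 119 120 119 120 119 118 120 120 120 120 120 119 119 119 120 119 119 120
186  74  73  73  72  68  51  53  62  65  69  68  71  73  74  73  74  76  77  78 | 120 119 120 119 119 119 116 115 114  98 115 119 119 120 118 120 120 119 119
188  74  72  72  69  67  50  49  60  61  64  65  68  72  74  74  73  75  75  76 | 119 119 120 120 118  98 138 147 145 133 106 116 119 119 119 120 119 119 119
190  71  70  71  69  69  49  48  52  58  62  65  66  69  71  72  73  74  75  76 | 120 118 119 120 112 130 151 151 151 147 124  83 116 119 120 120 119 120 120
192  70  68  68  67  66  53  48  50  55  59  64  67  69  71  71  72  74  74  74 | 119 119 119 119  87 137 144 159 157 147 127  94 117 119 120 119 119 12
[... 885 characters left out ...]
 118 118 114  65  79  79  80  78  79  75  76 119 119 118 120 119 120
206  52  52  52  51  49  47  46  45  44  47  50  54  58  62  66  69  70  74  74 | 119 119 118 118 116  84  62  76  78  77  74  57 108 119 120 120 119 120 119
208  51  46  49  47  44  44  45  44  44  48  49  52  57  63  65  66  69  73  75 | 119 118 117 114 115 119 106  59  57  52  52 110 119 118 120 120 118 119 119
210  46  46  46  45  45  44  43  63  55  45  48  50  55  60  65  68  68  73  73 | 118 119 119 117 118 119 118 121 116 114 122 119 119 119 119 121 119 120 117
212  57  45  52  64  61 171 170 171 170  45  46  49  52  60  62  64  68  71  72 | 119 118 119 119 119 119 119 119 120 119 120 120 119 119 120 120 120 114  59
```

The arm blocks both views of the mill now. It stood in place in the last clear view (taken after the lid was shut), and nothing has come near it since. Handing in.

```bash
python3 -c "
from plant import ctrl
print(ctrl.close_job())"
```

```text
the job is handed in; nothing more can be done
None
```

The case lid is shut and the job is handed in with the old battery clamped between the tongs' tips about 16 cm above the table; the keys and candle are unmoved, and the mill was blocked by the arm at the final check but stood in place in the last clear view.

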